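Pulse the spice grinder

TASK

Give the spice grinder a pulse: take its lid by the grip bar, lower it into the collar with its two lugs in the entry notches until it sits fully home, then twist it clockwise against the spring until its pointers stand at the round dots, halfway to the square lock marks. Finish while still gripping the lid and holding it there, because the spring turns it back if you let go. Never turn it on to where it clicks and locks (that is continuous running), and leave everything else on the worktop where it is.

Things in the scene. Friction and masses are not known exactly. Their poses are not given: they have to be found in the camera images.
- grinder: small cordless spice grinder, fixed on the worktop: round aluminium base with a black collar, 109 mm across, 115 mm high. Origin: centre of its underside; z up; its x axis runs through the two entry notches. The collar's bore is 83.6 mm across. Stops let the lid turn only clockwise seen from above, from -7 to 82 deg, counted from lugs centred in the notches (0 deg)
- grinder_seat (a point): centre of the flat seat inside the collar, on the grinder's axis, 95 mm above the worktop, 20 mm below the collar's top; the lid's underside rests here when fully home
- notch (a point): entry notch on the grinder's +x side, at radius 45 mm on the collar's top; a second one lies opposite (-x). Each is a gap of +-13 deg (19 mm) out to radius 48 mm in the 6 mm thick lip round the top of the bore, with two short raised strokes beside it. The channel under the lip is 14 mm high
- pulse_dot (a point): raised round dot on the collar's top, radius 51 mm, 40 deg clockwise (seen from above) from the notch: the pulse mark. Another lies opposite. From 12 deg on the lugs push a sprung switch: return torque 0.06 N m at first, 0.16 N m at the dot, growing 0.2 N m per rad
- lock_mark (a point): raised square on the collar's top, radius 51 mm, 80 deg clockwise from the notch: the lock. Another lies opposite. From about 58 deg the lugs press two spring latches aside, which snap in behind them at about 80 deg (the lock click)
- grinder_lid: loose grey lid, about 110 g, upright on the worktop. Origin: centre of its underside; z up. Plug 79.6 mm across (foot tapered over 5 mm to 70 mm); flange 92 mm across, 22 to 26 mm up; on it a grip bar 62 mm long (lid's x), 22 mm wide (y), 26 to 60 mm up. Same after half a turn: fits either way round, its x along the grinder's x within 6 deg; 2 mm play sideways and up and down
- lid_lug (a point): outer face of the lid's bayonet lug at its +x side, radius 46 mm, 9 mm above the underside; a second lug lies opposite (-x), both in line with the bar. Lugs are 10 mm wide and 6 mm high (6 to 12 mm above the underside). A small pointer stands on the flange's rim above each lug
- lid_grip (a point): point on the lid's axis in the grip bar, 48 mm above the lid's underside, 12 mm below the bar's top: where to grip; fingers close along the lid's y axis
- pulse_switch (a joint): angle (rad) of the sprung switch ring in the collar that the lugs push: 0 released; it equals the lid's clockwise turn from the notches minus 12 deg (0.21 rad): 0.49 with the pointer at the dot, 1.19 at the lock. It springs back to 0 when the lid is let go
- mug_1: a small white cup with a handle, 62x92x51 mm; a bystander, to be left where it is (origin: centre of its underside)
- spice_jar_1: a round spice jar with a dark cap, 41 mm across, 105 mm high; a bystander, to be left where it is (origin: centre of its underside)
- spice_jar_2: a second round spice jar, 41 mm across, 105 mm high; a bystander, to be left where it is (origin: centre of its underside)
- measure_1: a steel measuring spoon lying flat, 121 mm long, 19 mm high; a bystander, to be left where it is (origin: centre of its underside)
- teaspoon_1: a teaspoon lying flat, 130 mm long; a bystander, to be left where it is (origin: centre of its underside)
- glass_1: a small clear glass, 49 mm across, 62 mm high; a bystander, to be left where it is (origin: centre of its underside)
- timer: a round kitchen timer, 63 mm across, 44 mm high; a bystander, to be left where it is (origin: centre of its underside)
- tin_1: a tin can, 57 mm across, 72 mm high; a bystander, to be left where it is (origin: centre of its underside)
- packet_1: a flat packet, 57x150x12 mm; a bystander, to be left where it is (origin: centre of its underside)

How it is judged (in metres and radians):
On the way, in this order (a step that is already met when the one before it is completed fails the run):
1. the lid sits fully home in the collar, lugs through the notches (z of grinder_lid in the frame of grinder_seat between -0.002 and 0.003 m and horizontal distance between grinder_lid and grinder below 0.0035 m and angle between grinder_lid's own z axis and vertical below 0.06 rad and value of joint pulse_switch below 0.3 rad), for 0.1 s.
2. the lid is twisted to the dot and held there (z of grinder_lid in the frame of grinder_seat between -0.002 and 0.003 m and horizontal distance between grinder_lid and grinder below 0.0035 m and angle between grinder_lid's own z axis and vertical below 0.06 rad and value of joint pulse_switch between 0.33 and 0.65 rad and angle between the x axis of grinder_lid and the x axis of grinder, either way round between 0.54 and 0.86 rad), for 0.3 s.
At the end, for the whole second after the job is handed in: lid fully home (underside within 3 mm of the seat, axis within 3.5 mm of the grinder's, upright), its pointer within about 9 degrees of the round dot (clockwise turn 31 to 49 degrees, switch 0.33 to 0.65 rad), at rest, and still gripped by the fingers (more than 3 N) (all of step 2 and contact force between the fingers and grinder_lid above 3 N and angular speed of grinder_lid below 0.3 rad/s and velocity of joint pulse_switch between -0.3 and 0.3 rad/s); the arm keeps its last pose, push and grip.
It fails at once if the lid is turned on until it latches at the lock mark (value of joint pulse_switch above 1.13 rad).
It fails at once if a bystander is moved by more than 30 mm (distance of any of mug_1, spice_jar_1, spice_jar_2, measure_1, teaspoon_1, glass_1, timer, tin_1, packet_1 from where it was at the start of the episode above 0.03 m).
It also fails if it takes over 46 s, if anything falls off the work surface, if the arm or the gripper's body presses on something with over 40 N, if the wrist force passes 120 N, or if a joint passes its speed limit or range.

ROBOT

A 6-joint arm with a two-finger parallel gripper is mounted at the origin on a cart in front of the work surface, level with it; the furniture and walls round the work are solid. World frame = base frame: x ahead of the robot, y to its left, z up, the work surface at z = 0. Lengths are in m, angles in degrees, forces in N, time in s.
With the tool pointing down it reaches from about 0.35 to 0.875 m from the base axis. Payload 4.2 kg.
Tool frame: the origin (TCP) lies midway between the tips of the shut fingers; the grasp point (between the pads) lies 19 mm behind it (robot.pinch_z is the distance from the TCP to the grasp point, in m); z points along the fingers, y is the direction in which the jaws open and shut (so a half turn about z gives the same grasp; the last joint's range is limited). The gripper opens to 85 mm and grips with 20 to 120 N. Pads are 22 mm wide; open, the fingers measure 114 mm over their backs; the gripper's body (76 mm by 85 mm) begins 54 mm behind the grasp point. The pads swing forward as they close: fully open they stand 13 mm farther back than shut.
Start: joints at [83.915, 22.042, 0.453, 0, -68.411, -14.817], TCP at [0.223, 0.584, 0.231] pointing down, gripper open.
Joint ranges: [-179.83, 179.83], [-69.29, 118.12], [-61.27, 80.66], [-181.25, 117.63], [-171.15, -9.14], [-177.46, 177.46]. Speed limits (degrees/s): [159.86, 159.86, 180, 180, 180, 180].

INTERFACE

Orientations are given as a 3x3 rotation matrix whose columns are the frame's x, y, z axes.
In Python, from station import telemetry, optics, robot gives the robot as it stands. The module is installed in compiled form; this text tells all that it offers.
- The arm moves only by the shell command python3 -m pendant 'ROWS'. ROWS is JSON, a list of rows, each a list of 7 numbers: the shift along the tool's x, y, z in m, then the turn, a rotation vector about the tool's x, y, z in degrees, then the finger opening in m, from 0 to 0.0854. A call has 1 to 20 rows; each row is the pose to reach, as a shift and turn from the pose commanded when the call began, along the tool's axes at that moment; what a row does not reach only later rows make up. A row lasts 1/8 s, in which the tool goes at most 62.5 mm and 10.7 degrees, less where a joint would pass 70% of its speed; a pose out of reach is approached as far as the arm can. A call with a gripper value outside its range is refused whole. The fingers move at their own pace and stop on an object; the grip force is fixed at half the most. Time passes only in rows, so rows that repeat a pose let the fingers close. It gives the time, the measured TCP pose, the force and the opening at its end, in the units of the state.
- telemetry.get_state(): the state, without advancing time (a new reading comes with each control period).
- optics.grab_frame(name): name is "side" or "top"; returns the picture (420x560x3 uint8, blue, green, red); there is no depth.
- optics.camera_info(name): a dict with "K" (3x3 intrinsics, pixels), "dist_coeffs" ([k1, k2, p1, p2, k3] as OpenCV has them; the pictures are not rectified), "R" (3x3) and "t" (3): a world point X has camera coordinates R X + t. Camera axes: x right, y down, z forward; pixel columns grow to the right and rows downward; lengths in m; the calibration is good to about 2 mm. A picture is of the moment at which its call begins. camera_info takes no time and is no camera call.
- robot.hand_in(): hands the job in, once; it reports no verdict.
Trained networks look in the newest picture that a camera, given by its name, has taken for a name from the list of things; names that differ only in an ending like _2 or _b are one class to them, and where a whole thing is asked for, a point or a joint stands for the part that bears it (a point fixed in the world has none). Each returns a list of dicts, best first, with "score" (0 to 1); they miss things now and then, are a little off and sometimes report something else, mostly with a low value. They report only what shows in the picture. A call takes as long as a camera call.
- optics.trace(camera, thing): "region" (420x560 bool, what is visible of it).
- optics.mark_of(camera, thing): "point" ([x, y, z] in m, in the coordinates of the camera as it stood for that picture, good to about 4 mm: a listed point, or the origin of a listed thing).
The state is a dict: "time": time; "joint_pos": joint angles; "dq": joint speeds; "joint_efforts": joint torques, N m; "position": TCP position; "orientation": TCP orientation; "force": force on the tool from outside, world axes, zero at the start; "wrist_torque": the same for the moment, N m; "grip_width": opening from 0.0 (shut) to 1.0 (fully open).
Only numpy, scipy, OpenCV 4.12 (cv2) and the standard library are available. Lean on these libraries where they do the work, as an engineer would, in place of code of your own. Each camera call takes 0.05 s, during which the arm holds its last target.

## Working session

There is one attempt and no reset: what is moved stays moved. The work goes in short steps, Python scripts to look and compute and a shell command to move; the robot and the scene stay as the last step left them, time stands still between calls to the robot, and variables do not carry over. Pictures are saved under pics/ and viewed, and the job is handed in when it is done.

```bash
ls; mkdir -p pics; python3 - <<'E'
from station import telemetry, optics, robot
import cv2,numpy as np
s=telemetry.get_state(); print(s)
for c in("side","top"):
    f=optics.grab_frame(c); cv2.imwrite(f"pics/{c}0.png",f)
    i=optics.camera_info(c); print(c,i)
    R=np.array(i["R"]);t=np.array(i["t"])
    for th in("grinder","grinder_lid","grinder_seat","notch","pulse_dot","lock_mark","lid_lug","lid_grip"):
        for d in optics.mark_of(c,th)[:3]:
            print(c,th,round(d["score"],2),np.round(R.T@(np.array(d["point"])-t),4))
print(robot.pinch_z)
E
```

```text
pics
{'time': 0.0, 'joint_pos': array([ 8.39153208e+01,  2.20944537e+01,  3.80052777e-01, -2.99692545e-02,
       -6.84107047e+01, -1.48189254e+01]), 'dq': array([-0.12584845, -0.02567874, -0.12090654, -0.06793043, -0.02853713,
       -0.01099194]), 'joint_efforts': array([-2.22110175e-04, -3.92297137e+01,  1.88398325e+01,  4.18625593e+00,
       -4.66775353e-03,  1.25458364e-06]), 'position': array([0.22274328, 0.58334237, 0.230182  ]), 'orientation': array([[ 9.34113185e-01, -3.56976255e-01, -7.15069143e-04],
       [-3.56976960e-01, -9.34110784e-01, -2.11960077e-03],
       [ 8.86933445e-05,  2.23521023e-03, -9.99997498e-01]]), 'force': array([-0.03614537,  0.5702843 ,  1.12180383]), 'wrist_torque': array([-0.06360781, -0.00725609,  0.01943053]), 'grip_width': 0.9997082357290179}
side {'K': array([[410.70498082,   0.        , 278.29611808],
       [  0.        , 410.70498082, 213.17266565],
       [  0.        ,   0.        ,   1.        ]]), 'dist_coeffs': array([-0.02278032,  0.        ,  0.        ,  0.        ,  0.        ]), 'R': array([[ 0.99762418, -0.06851323, -0.0072063 ]
[... 833 characters left out ...]
1.        ]]), 'dist_coeffs': array([-0.00121154,  0.        ,  0.        ,  0.        ,  0.        ]), 'R': array([[ 0.02527715, -0.99958556,  0.01377567],
       [-0.99703222, -0.02621017, -0.07238634],
       [ 0.0727174 , -0.01190506, -0.99728153]]), 't': array([-0.05864795,  0.55369212,  1.14855288])}
top grinder 0.84 [ 0.4528 -0.0098 -0.0044]
top grinder_lid 0.82 [ 0.4846  0.2192 -0.0049]
top grinder_seat 0.71 [ 0.4518 -0.0098  0.0891]
top grinder_seat 0.56 [0.5145 0.192  0.009 ]
top notch 0.82 [0.488  0.0201 0.1138]
top notch 0.47 [ 0.7031 -0.058   0.0019]
top lock_mark 0.9 [ 0.4913 -0.041   0.1146]
top lid_lug 0.8 [0.5145 0.189  0.0093]
top lid_grip 0.59 [0.4866 0.221  0.0434]
0.0187
```

View pics/top0.png

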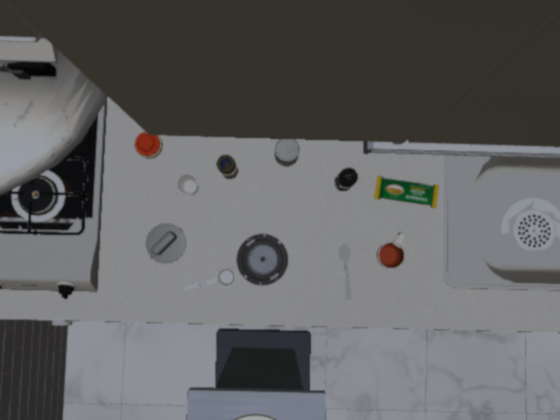

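View pics/side0.png

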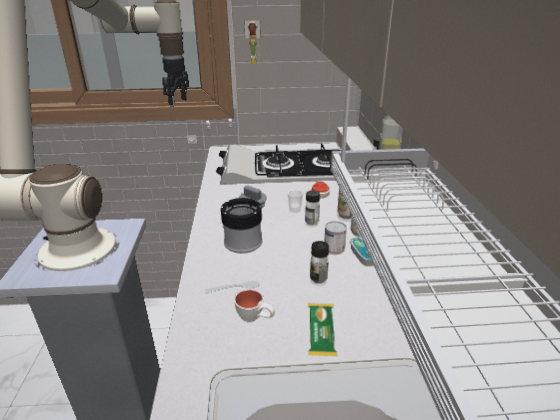

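```bash
cat > h.py <<'E'
import cv2,numpy as np
from station import telemetry, optics, robot
def proj(c,P):
    i=optics.camera_info(c);rv,_=cv2.Rodrigues(np.array(i["R"]))
    return cv2.projectPoints(np.array(P,float).reshape(-1,3),rv,np.array(i["t"]),np.array(i["K"]),np.array(i["dist_coeffs"]))[0].reshape(-1,2)
def back(c,uv,z):
    i=optics.camera_info(c);R=np.array(i["R"]);t=np.array(i["t"])
    n=cv2.undistortPoints(np.array(uv,float).reshape(-1,1,2),np.array(i["K"]),np.array(i["dist_coeffs"])).reshape(-1,2)
    d=np.c_[n,np.ones(len(n))]@R; o=-R.T@t
    return o+d*((z-o[2])/d[:,2])[:,None]
def circ(c,r,z,n=72):
    a=np.linspace(0,2*np.pi,n); return np.c_[c[0]+r*np.cos(a),c[1]+r*np.sin(a),0*a+z]
def pol(c,r,a,z):
    a=np.deg2rad(a); return [c[0]+r*np.cos(a),c[1]+r*np.sin(a),z]
def draw(cam,img,pls,x0,y0,w,h,S,out):
    m=cv2.resize(img[y0:y0+h,x0:x0+w],None,fx=S,fy=S,interpolation=cv2.INTER_CUBIC)
    for p,col in pls:
        q=((proj(cam,p)-[x0,y0]+.5)*S-.5)
        cv2.polylines(m,[np.round(q).astype(int)],False,col,1)
    cv2.imwrite(out,m)
E
python3 - <<'E'
from h import *
im=cv2.imread("pics/top0.png")
L=(.484,.2205);G=(.4545,-.0085)
draw("top",im,[],120,205,190,90,4,"pics/z0.png")
pl=[(circ(L,.046,.026),(0,255,0)),([pol(L,.031,-43,.06),pol(L,.031,137,.06)],(0,0,255)),(circ(G,.0545,.115),(0,255,0)),(circ(G,.0418,.115),(255,255,0)),([pol(G,.042,40,.115),pol(G,.055,40,.115)],(0,0,255)),([pol(G,.042,0,.115),pol(G,.055,0,.115)],(0,0,255))]
draw("top",im,pl,120,205,190,90,4,"pics/z1.png")
E
python3 - <<'E'
import cv2,numpy as np
a=cv2.imread("pics/z0.png");b=cv2.imread("pics/z1.png");g=np.clip(a.astype(float)*1.6,0,255).astype('uint8')
cv2.imwrite("pics/z.png",cv2.resize(np.vstack([g,b])[:, :],(760,720))[:600] if 0 else g);cv2.imwrite("pics/zb.png",b)
E
```

```text
(no output)
```

View pics/z.png

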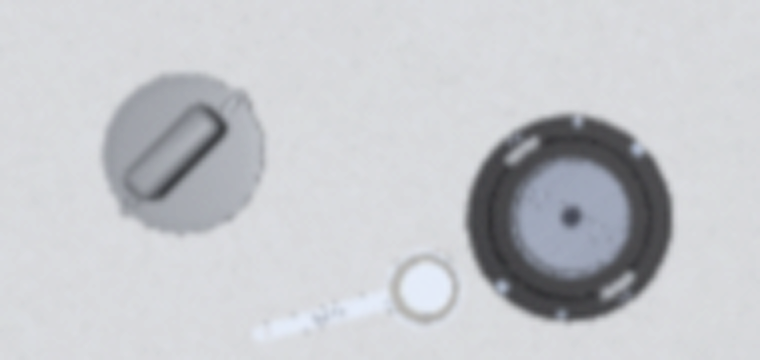

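View pics/zb.png

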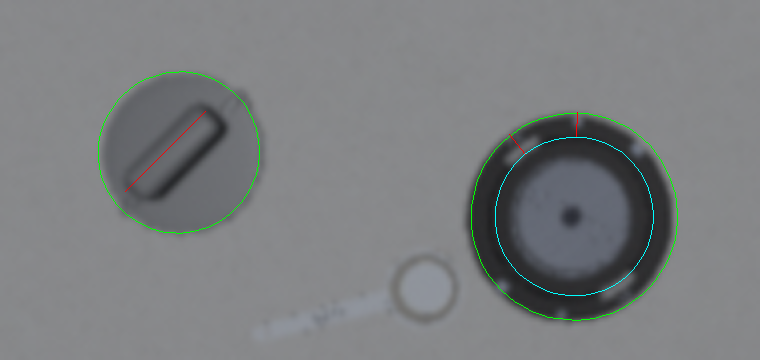

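```bash
cat > fit.py <<'E'
from h import *
from scipy.optimize import least_squares
def fitc(cam,img,c0,r,z,search=0.008,angs=None,sign=1,it=4):
    g=cv2.GaussianBlur(cv2.cvtColor(img,cv2.COLOR_BGR2GRAY).astype(np.float32),(0,0),.7)
    angs=np.arange(0,360,4) if angs is None else angs
    c=np.array(c0,float)
    for _ in range(it):
        pts=[]
        rs=np.arange(r-search,r+search,.0003)
        for a in angs:
            uv=proj(cam,[pol(c,q,a,z) for q in rs]).astype(np.float32)
            v=cv2.remap(g,uv[None,:,0],uv[None,:,1],cv2.INTER_LINEAR)[0]
            d=np.gradient(cv2.GaussianBlur(v[None],(0,0),2)[0])*sign
            k=d.argmax(); pts.append(np.r_[pol(c,rs[k],a,z)[:2],d[k]])
        pts=np.array(pts); ok=pts[:,2]>0.4*np.median(pts[:,2]); p=pts[ok]
        f=least_squares(lambda x:np.hypot(p[:,0]-x[0],p[:,1]-x[1])-x[2],[*c,r],loss='soft_l1',f_scale=.0005)
        c=f.x[:2]
    return f.x,np.sqrt(np.mean(f.fun**2)),ok.sum()
E
python3 - <<'E'
from fit import *
i=optics.camera_info("top");print(-i["R"].T@i["t"]); j=optics.camera_info("side");print(-j["R"].T@j["t"])
im=cv2.imread("pics/top0.png");si=cv2.imread("pics/side0.png")
print("lid",fitc("top",im,(.4835,.218),.046,.026))
print("grinder",fitc("top",im,(.4545,-.0065),.0545,.115))
print("bore",fitc("top",im,(.4545,-.0065),.030,.095,search=.01))
for n,c,r,z,x in(("l",(.484,.2205),.046,.026,0),("g",(.4545,-.0085),.0545,.115,0)):
    pass
L=(.484,.2205);G=(.4545,-.0085)
pl=[(circ(L,.046,.026),(0,255,0)),(circ(G,.0545,.115),(0,255,0)),(circ(G,.0545,0),(0,255,0)),([pol(G,.042,40,.115),pol(G,.055,40,.115)],(0,0,255)),([pol(G,.042,0,.115),pol(G,.055,0,.115)],(0,0,255))]
draw("side",si,pl,200,170,110,90,6,"pics/s1.png")
E
```

```text
[ 0.47001155 -0.03043769  1.18631823]
[ 0.49131419 -0.96584485  0.63783485]
lid (array([0.48337704, 0.21702845, 0.0463772 ]), np.float64(0.0007785136262009552), np.int64(90))
grinder (array([ 0.45346174, -0.00609411,  0.05403438]), np.float64(0.0007986392349830734), np.int64(90))
bore (array([0.47380076, 0.01186548, 0.03185418]), np.float64(0.002928211864579083), np.int64(57))
```

View pics/s1.png

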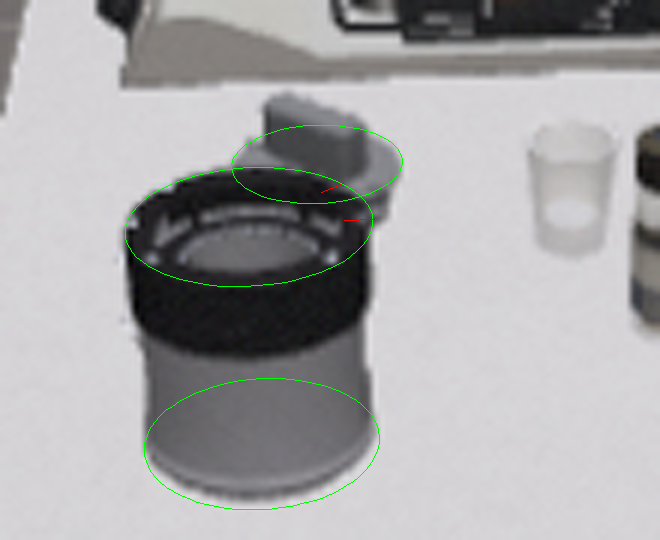

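```bash
python3 - <<'E'
from fit import *
def ang(z4a,z4b,z):
    uv=(np.array([z4a,z4b])+.5)/4-.5+[120,205]
    p=back("top",uv,z); d=p[0]-p[1]; print(np.round(p[:,:2],4),np.rad2deg(np.arctan2(d[1],d[0])),p[:,:2].mean(0),np.hypot(*d[:2]))
ang((241,98),(124,210),.026)
ang((577,121),(562,314),.115); ang((637,149),(502,286),.115);ang((521,150),(619,286),.115)
im=cv2.imread("pics/top0.png"); 
# bar
print([ (d['score'],) for d in optics.trace("top","grinder_lid")[:2]])
c=im[225:262,145:187]; g=np.clip(cv2.resize(c,None,fx=16,fy=16,interpolation=cv2.INTER_CUBIC).astype(float)*1.8-50,0,255)
cv2.imwrite("pics/lid.png",g)
c=im[230:290,232:292]; g=np.clip(cv2.resize(c,None,fx=10,fy=10,interpolation=cv2.INTER_CUBIC).astype(float)*1.8-0,0,255)
cv2.imwrite("pics/gr.png",g)
E
```

```text
[[0.5157 0.186 ]
 [0.4501 0.25  ]] -44.2962762341035 [0.48286427 0.21798243] 0.09168574047852386
[[ 0.5046 -0.0087]
 [ 0.4028 -0.0036]] -2.8581608491156394 [ 0.45371574 -0.0061613 ] 0.10186129874864792
[[ 0.4906 -0.0409]
 [ 0.4167  0.0284]] -43.15208922336649 [ 0.45364534 -0.00625262] 0.10124514632304948
[[ 0.4885  0.0205]
 [ 0.4182 -0.0332]] 37.40989817355332 [ 0.45335551 -0.00636762] 0.08843903020430374
[(0.68,)][ WARN:0@1.148] global loadsave.cpp:1063 imwrite_ Unsupported depth image for selected encoder is fallbacked to CV_8U.
```

View pics/lid.png

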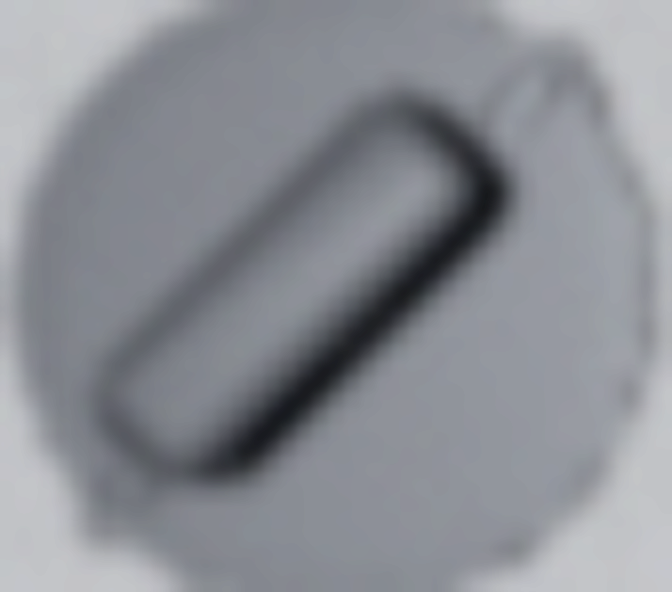

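View pics/gr.png

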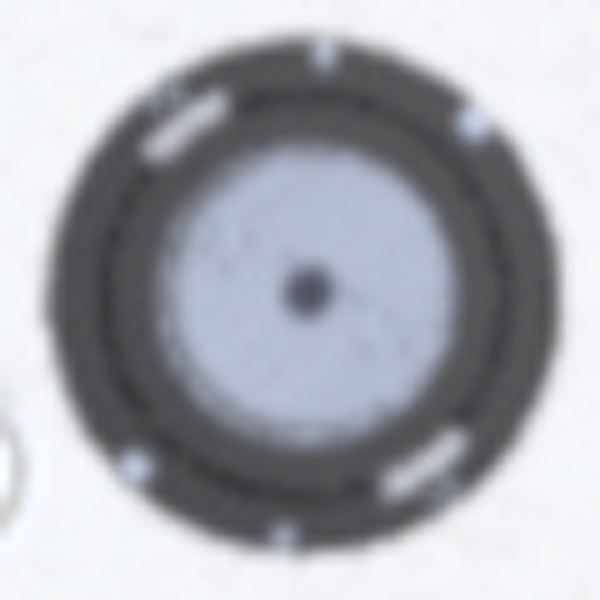

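```bash
cat > go.py <<'E'
from h import *
from scipy.spatial.transform import Rotation as Ro
import sys
# usage: go.py x y z yaw  -> tool shift & turn from the measured pose
x,y,z,yaw=map(float,sys.argv[1:5]); s=telemetry.get_state()
p=s["position"];R=s["orientation"];a=np.deg2rad(yaw)
T=np.array([[np.cos(a),np.sin(a),0],[np.sin(a),-np.cos(a),0],[0,0,-1]])
print("t",s["time"],"pos",np.round(p,4),"yaw",np.rad2deg(np.arctan2(R[1,0],R[0,0])),"q",np.round(s["joint_pos"],1),"F",np.round(s["force"],1),np.round(s["wrist_torque"],2),"w",s["grip_width"])
print("shift",np.round(R.T@(np.array([x,y,z])-p),4),"turn",np.round(Ro.from_matrix(R.T@T).as_rotvec(degrees=True),2))
E
python3 go.py .4834 .217 .13 -44.3
```

```text
t 0.95 pos [0.2229 0.5839 0.2313] yaw -20.899984633789266 q [ 83.9  22.    0.5  -0.  -68.4 -14.8] F [0.4 0.1 0.1] [-0.01  0.05 -0.02] w 0.995391373979373
shift [0.3742 0.2498 0.1013] turn [-0.   0.  23.4]
```

```bash
python3 -m pendant '[[0.187,0.125,0.03,0,0,10,0.05],[0.374,0.25,0.101,0,0,23.4,0.05],[0.374,0.25,0.101,0,0,23.4,0.05],[0.374,0.25,0.101,0,0,23.4,0.05],[0.374,0.25,0.101,0,0,23.4,0.05],[0.374,0.25,0.101,0,0,23.4,0.05],[0.374,0.25,0.101,0,0,23.4,0.05],[0.374,0.25,0.101,0,0,23.4,0.05],[0.374,0.25,0.101,0,0,23.4,0.05],[0.374,0.25,0.101,0,0,23.4,0.05],[0.374,0.25,0.101,0,0,23.4,0.05],[0.374,0.25,0.101,0,0,23.4,0.05]]'
python3 go.py .4834 .217 .13 -44.3
python3 - <<'E'
from h import *
for c in("side","top"): cv2.imwrite(f"pics/{c}1.png",optics.grab_frame(c))
cv2.imwrite("pics/a1.png",np.hstack([cv2.resize(cv2.imread("pics/side1.png")[130:250,190:330],None,fx=3,fy=3),cv2.resize(cv2.imread("pics/top1.png")[180:300,110:240],None,fx=3,fy=3)])[:, :800])
E
```

```text
time: 2.45
position: [0.4828, 0.2178, 0.1306]
orientation: [[0.717, -0.697, 0.0], [-0.697, -0.717, 0.0], [0.0, -0.001, -1.0]]
force: [-0.4, 0.4, 0.4]
grip_width: 0.588
t 2.45 pos [0.4828 0.2178 0.1306] yaw -44.21019901249613 q [ 41.8  18.5 -21.   -0.  -50.5   4. ] F [-0.4  0.4  0.4] [-0.05  0.01  0.01] w 0.5875451481840487
shift [0.0009 0.0002 0.0006] turn [-0.04 -0.    0.09]
```

View pics/a1.png

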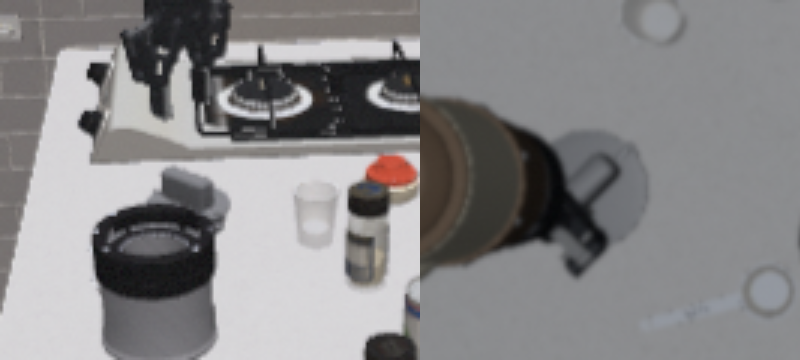

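```bash
python3 - <<'E'
from h import *
s=telemetry.get_state();p=s["position"];R=s["orientation"]
y=R[:,1]
pl=[([p-.025*y+R[:,2]*-.007,p+.025*y+R[:,2]*-.007],(0,255,0)),([p-R[:,0]*.011,p+R[:,0]*.011],(0,0,255))]
draw("top",cv2.imread("pics/top1.png"),pl,110,180,130,100,6,"pics/b1.png")
draw("side",cv2.imread("pics/side1.png"),pl,200,120,110,90,7,"pics/b2.png")
E
```

```text
(no output)
```

View pics/b1.png

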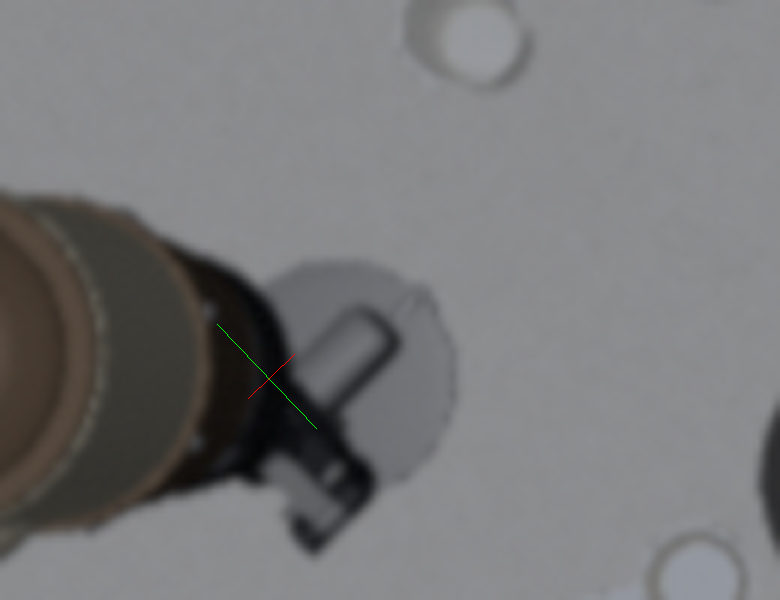

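View pics/b2.png

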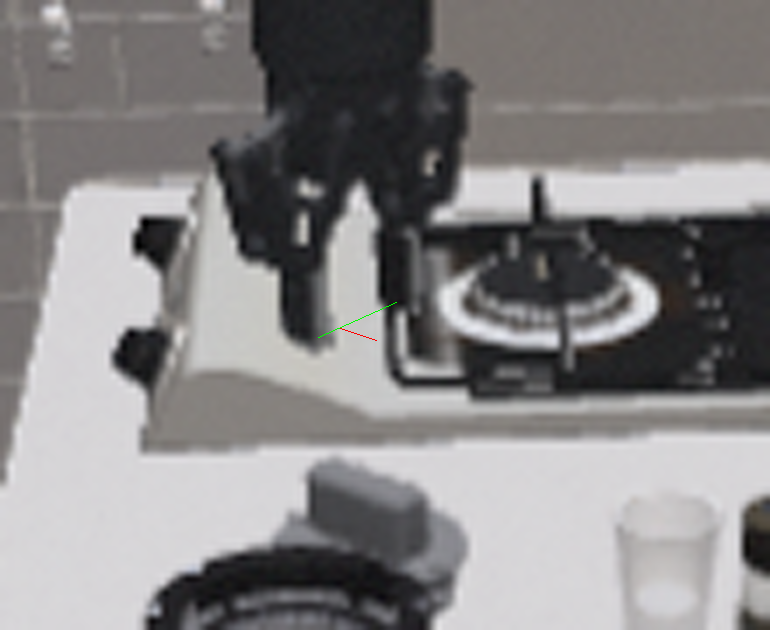

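```bash
python3 -m pendant '[[0.001,0,0.06,0,0,0,0.05],[0.001,0,0.085,0,0,0,0.05],[0.001,0,0.101,0,0,0,0.05],[0.001,0,0.101,0,0,0,0.05],[0.001,0,0.101,0,0,0,0.05],[0.001,0,0.101,0,0,0,0.0],[0.001,0,0.101,0,0,0,0.0],[0.001,0,0.101,0,0,0,0],[0.001,0,0.101,0,0,0,0],[0.001,0,0.101,0,0,0,0],[0.001,0,0.101,0,0,0,0],[0.001,0,0.101,0,0,0,0]]'
python3 go.py .4535 -.0061 .164 37.2
```

```text
time: 4.05
position: [0.4846, 0.2168, 0.0304]
orientation: [[0.716, -0.698, 0.002], [-0.698, -0.716, 0.001], [0.0, -0.002, -1.0]]
force: [-0.3, 0.1, 6.7]
grip_width: 0.247
t 4.05 pos [0.4846 0.2168 0.0304] yaw -44.27189459349316 q [ 41.6  26.6 -26.6   0.  -36.7   4.1] F [-0.3  0.1  6.7] [ 0.03  0.28 -0.03] w 0.2467380387102695
shift [ 0.1334  0.181  -0.1339] turn [-8.000e-02 -1.100e-01 -8.147e+01]
```

```bash
python3 -m pendant '[[0,0,-0.06,0,0,0,0],[0,0,-0.134,0,0,0,0],[0,0,-0.134,0,0,0,0],[0,0,-0.134,0,0,0,0],[0.133,0.181,-0.134,0,0,-10,0],[0.133,0.181,-0.134,0,0,-20,0],[0.133,0.181,-0.134,0,0,-30,0],[0.133,0.181,-0.134,0,0,-40,0],[0.133,0.181,-0.134,0,0,-50,0],[0.133,0.181,-0.134,0,0,-60,0],[0.133,0.181,-0.134,0,0,-70,0],[0.133,0.181,-0.134,0,0,-81.5,0],[0.133,0.181,-0.134,0,0,-81.5,0],[0.133,0.181,-0.134,0,0,-81.5,0],[0.133,0.181,-0.134,0,0,-81.5,0],[0.133,0.181,-0.134,0,0,-81.5,0]]'
python3 go.py .4535 -.0061 .164 37.2
python3 - <<'E'
from h import *
for c in("side","top"): cv2.imwrite(f"pics/{c}2.png",optics.grab_frame(c))
G=(.4535,-.0061); zf=.029
s=telemetry.get_state();p=s["position"];R=s["orientation"]
zb=p[2]+.0187-.048
L=p-R[:,0]*.0013
pl=[(circ(G,.0545,.115),(0,255,0)),(circ(L,.046,zb+.022),(0,255,255)),(circ(L,.046,zb+.026),(0,255,255)),(circ(L,.035,zb),(255,255,0)),([pol(L,.046,37.2,zb+.006),pol(L,.046,37.2,zb+.012)],(0,0,255)),([pol(L,.046,217.2,zb+.006),pol(L,.046,217.2,zb+.012)],(0,0,255))]
draw("top",cv2.imread("pics/top2.png"),pl,200,200,130,100,6,"pics/c1.png")
draw("side",cv2.imread("pics/side2.png"),pl,195,160,100,80,8,"pics/c2.png")
draw("side",cv2.imread("pics/side2.png"),[],195,160,100,80,8,"pics/c3.png")
E
```

```text
time: 6.05
position: [0.4525, -0.0062, 0.1632]
orientation: [[0.797, 0.604, -0.0], [0.604, -0.797, -0.0], [-0.0, -0.0, -1.0]]
force: [-0.2, -0.1, -1.0]
grip_width: 0.249
t 6.05 pos [ 0.4525 -0.0062  0.1632] yaw 37.1546473034221 q [ 19.9   9.1 -28.5  -0.  -52.4 107.3] F [-0.2 -0.1 -1. ] [-0.01  0.02 -0.  ] w 0.2485177173802535
shift [ 0.0008  0.0005 -0.0008] turn [-0.01  0.01 -0.05]
```

View pics/c1.png

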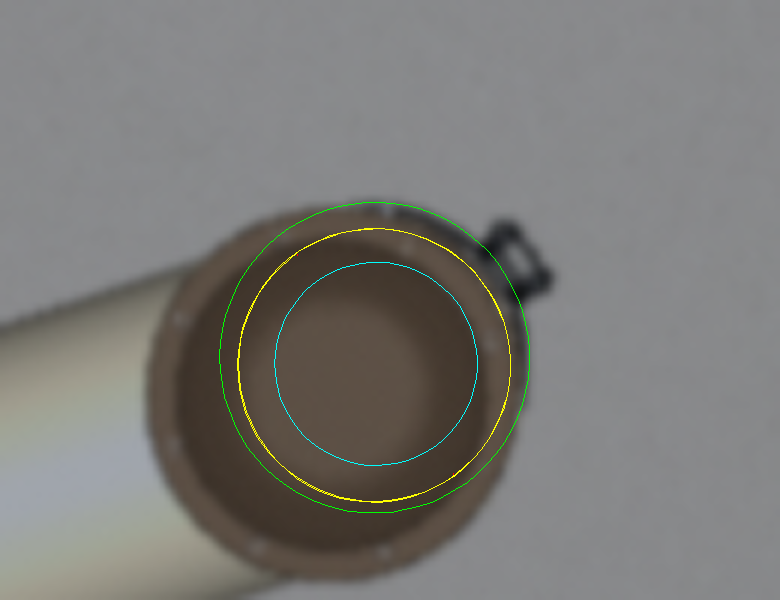

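View pics/c2.png

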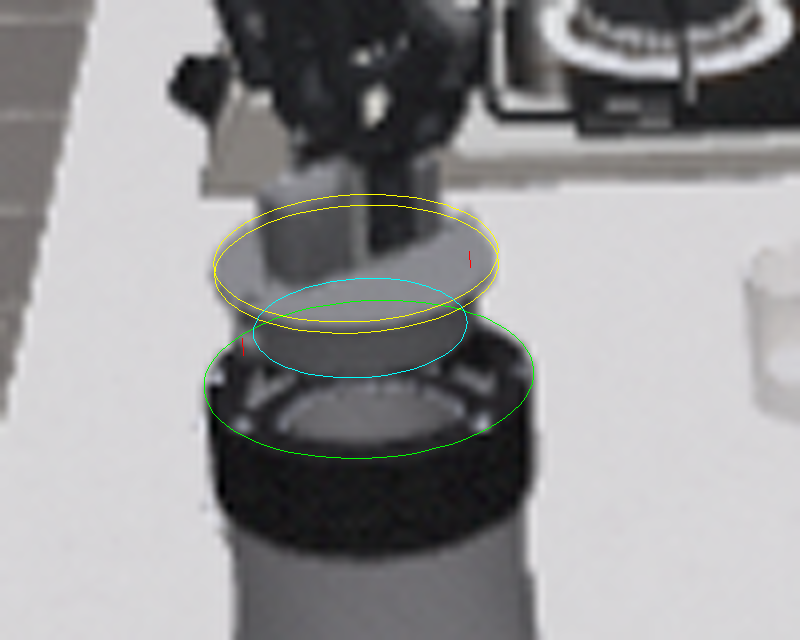

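View pics/c3.png

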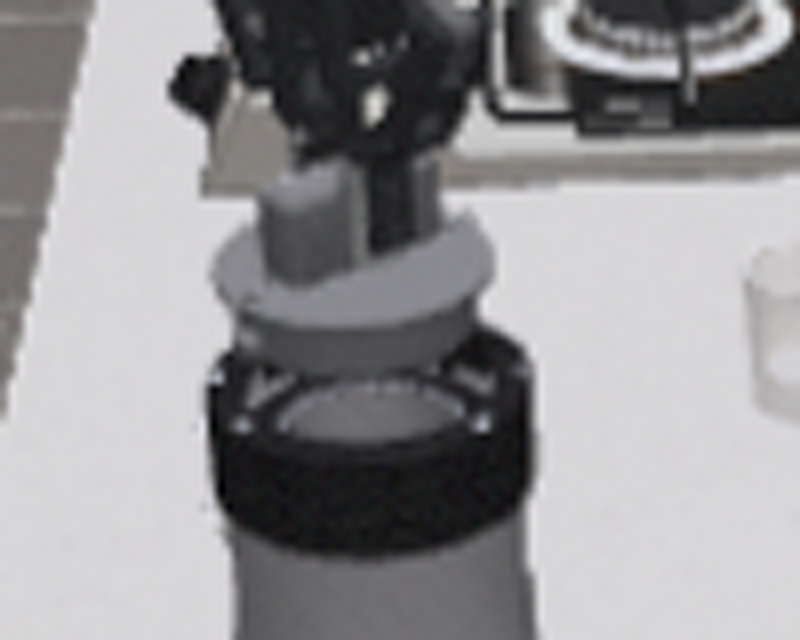

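```bash
python3 - <<'E'
from h import *
G=(.4535,-.0061)
for r,a in((.051,-2.8),(.051,-42.8),(.051,177.2),(.051,137.2),(.051,217.2),(.051,37.2)):
    q=(proj("side",[pol(G,r,a,.116)])[0]-[195,160]+.5)*8-.5; print(a,q)
im=cv2.imread("pics/side2.png")
m=cv2.resize(im[190:222,215:267],None,fx=15,fy=15,interpolation=cv2.INTER_CUBIC); m=np.clip(m*1.4,0,255).astype('uint8')
for a in(-2.8,-42.8,177.2,217.2):
    q=(proj("side",[pol(G,.051,a,.116)])[0]-[215,190]+.5)*15-.5; cv2.drawMarker(m,tuple(int(v) for v in q),(0,0,255),0,8)
cv2.imwrite("pics/d.png",m)
E
```

```text
-2.8 [522.86075596 370.32247216]
-42.8 [483.93490581 419.58441815]
177.2 [214.81785218 375.20193326]
137.2 [259.66143422 328.29408251]
217.2 [241.61289996 423.45658645]
37.2 [489.61960831 324.68248803]
```

View pics/d.png

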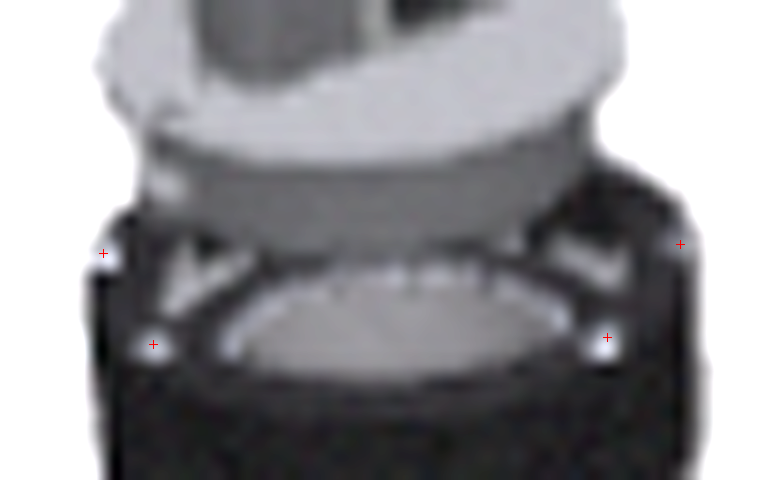

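```bash
python3 -m pendant '[[0.0025,0.0005,0,0,0,0,0],[0.0025,0.0005,0.008,0,0,0,0],[0.0025,0.0005,0.016,0,0,0,0],[0.0025,0.0005,0.02,0,0,0,0],[0.0025,0.0005,0.024,0,0,0,0],[0.0025,0.0005,0.024,0,0,0,0]]'
python3 go.py .4535 -.0061 .1254 37.2
```

```text
time: 6.9
position: [0.4548, -0.0052, 0.139]
orientation: [[0.797, 0.605, -0.001], [0.605, -0.797, -0.0], [-0.001, -0.0, -1.0]]
force: [-0.5, -0.2, -1.6]
grip_width: 0.251
t 6.9 pos [ 0.4548 -0.0052  0.139 ] yaw 37.1973918790986 q [ 19.9  11.1 -30.1  -0.  -48.8 107.3] F [-0.5 -0.2 -1.6] [ 0.03 -0.01 -0.  ] w 0.25080721315004223
shift [-0.0015 -0.      0.0136] turn [-0.01  0.04 -0.  ]
```

```bash
python3 -m pendant '[[0,0,0.003,0,0,0,0],[0,0,0.005,0,0,0,0],[0,0,0.007,0,0,0,0],[0,0,0.007,0,0,0,0]]'
python3 go.py .4535 -.0061 .1254 37.2
```

```text
time: 7.4
position: [0.4548, -0.0052, 0.1322]
orientation: [[0.797, 0.605, -0.0], [0.605, -0.797, -0.0], [-0.0, -0.0, -1.0]]
force: [0.6, -0.6, -0.8]
grip_width: 0.246
t 7.4 pos [ 0.4548 -0.0052  0.1322] yaw 37.197258161759706 q [ 19.9  11.7 -30.7  -0.  -47.7 107.3] F [ 0.6 -0.6 -0.8] [-0.05  0.03 -0.  ] w 0.2455063348717987
shift [-0.0016 -0.      0.0068] turn [-0.01  0.02 -0.  ]
```

Lugs are passing the lip freely; continue to the seat.

```bash
python3 -m pendant '[[0,0,0.003,0,0,0,0],[0,0,0.005,0,0,0,0],[0,0,0.0065,0,0,0,0],[0,0,0.0075,0,0,0,0],[0,0,0.0075,0,0,0,0]]'
python3 go.py .4535 -.0061 .1254 37.2
```

```text
time: 8.02
position: [0.4549, -0.0052, 0.1254]
orientation: [[0.796, 0.605, 0.0], [0.605, -0.796, -0.0], [-0.0, 0.0, -1.0]]
force: [-2.4, -0.3, 5.1]
grip_width: 0.25
t 8.025 pos [ 0.4549 -0.0052  0.1254] yaw 37.21558130052248 q [ 19.9  12.2 -31.2   0.  -46.6 107.3] F [-2.4 -0.3  5.1] [0.12 0.73 0.01] w 0.25044458770649036
shift [-0.0017 -0.0001 -0.    ] turn [0.01 0.   0.02]
```

```bash
python3 -m pendant '[[0,0,0.001,0,0,0,0],[0,0,0.001,0,0,0,0]]'
python3 go.py .4535 -.0061 .1254 37.2
python3 - <<'E'
from h import *
cv2.imwrite("pics/side3.png",optics.grab_frame("side"))
draw("side",cv2.imread("pics/side3.png"),[],195,160,100,80,8,"pics/e.png")
G=(.4535,-.0061);zb=.095
pl=[(circ(G,.046,zb+.026),(0,255,255)),([pol(G,.031,37,zb+.026),pol(G,.031,37,zb+.06),pol(G,.031,217,zb+.06),pol(G,.031,217,zb+.026)],(0,0,255))]
draw("side",cv2.imread("pics/side3.png"),pl,195,160,100,80,8,"pics/e2.png")
E
```

```text
time: 8.28
position: [0.4549, -0.0052, 0.1254]
orientation: [[0.796, 0.605, 0.0], [0.605, -0.796, -0.0], [0.0, 0.0, -1.0]]
force: [-5.2, 0.6, 12.4]
grip_width: 0.25
t 8.275 pos [ 0.4549 -0.0052  0.1254] yaw 37.227997266299326 q [ 19.9  12.2 -31.2   0.  -46.6 107.3] F [-5.2  0.6 12.4] [0.39 1.59 0.  ] w 0.25040381369848863
shift [-0.0017 -0.0001 -0.    ] turn [ 0.03 -0.01  0.03]
```

View pics/e.png

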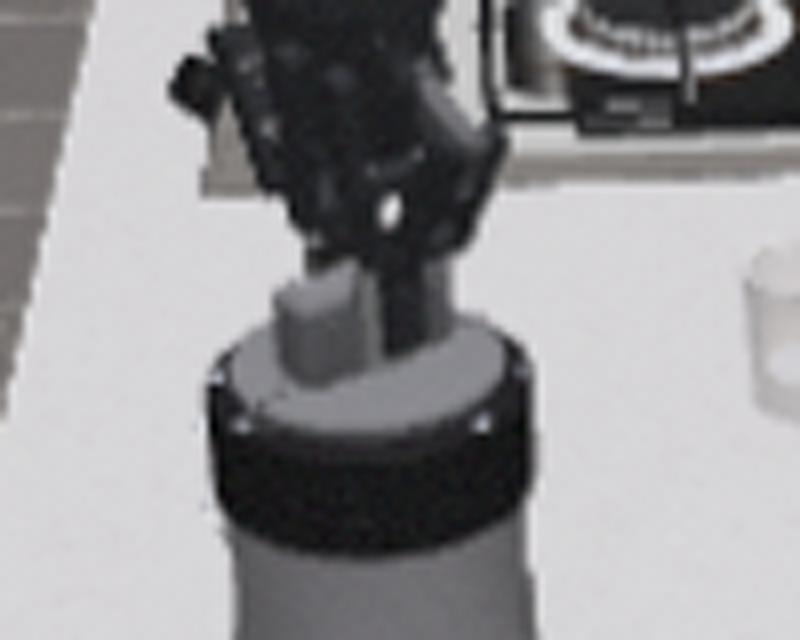

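View pics/e2.png

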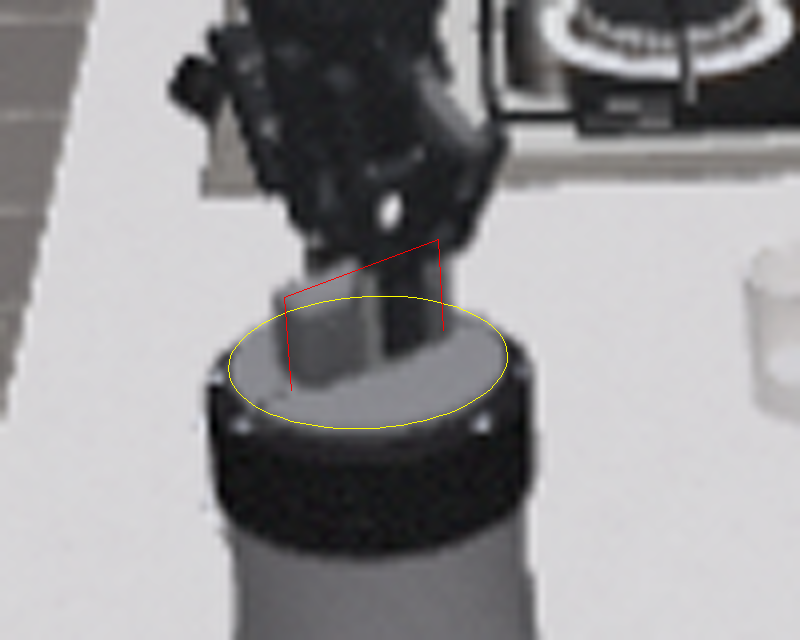

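```bash
python3 -m pendant '[[0,0.0001,-0.0005,0,0,5,0],[-0.0001,0.0003,-0.0005,0,0,10,0],[-0.0001,0.0005,-0.0005,0,0,15,0],[-0.0002,0.0006,-0.0005,0,0,20,0],[-0.0002,0.0006,-0.0005,0,0,20,0]]'
python3 go.py .4535 -.0061 .1254 -2.8
```

```text
time: 8.95
position: [0.4559, -0.006, 0.1254]
orientation: [[0.955, 0.296, 0.002], [0.296, -0.955, -0.001], [0.002, 0.001, -1.0]]
force: [-1.3, -1.3, 6.3]
grip_width: 0.248
t 8.95 pos [ 0.4559 -0.006   0.1254] yaw 17.22250389606632 q [ 19.8  12.2 -31.2   0.1 -46.5  87.3] F [-1.3 -1.3  6.3] [-0.3   0.4   0.04] w 0.2475229861471033
shift [-0.0024 -0.0006 -0.    ] turn [ 0.04 -0.11 20.02]
```

```bash
python3 -m pendant '[[0,0.0002,0,0,0,5,0],[0,0.0003,0,0,0,10,0],[-0.0001,0.0005,0,0,0,15,0],[-0.0001,0.0006,0,0,0,20.5,0],[-0.0001,0.0006,0,0,0,20.5,0],[-0.0001,0.0006,0,0,0,20.5,0],[-0.0001,0.0006,0,0,0,20.5,0],[-0.0001,0.0006,0,0,0,20.5,0]]'
python3 go.py .4535 -.0061 .1254 -2.8
python3 - <<'E'
from h import *
for c in("side","top"): cv2.imwrite(f"pics/{c}4.png",optics.grab_frame(c))
m=cv2.resize(cv2.imread("pics/side4.png")[180:222,212:270],None,fx=13,fy=13,interpolation=cv2.INTER_CUBIC)
cv2.imwrite("pics/f0.png",np.clip(m*1.3,0,255).astype('uint8'))
G=(.4535,-.0061);zb=.095
pl=[(circ(G,.046,zb+.026),(0,255,255)),([pol(G,.031,-2.8,zb+.026),pol(G,.031,-2.8,zb+.06),pol(G,.031,177.2,zb+.06),pol(G,.031,177.2,zb+.026)],(0,0,255))]
draw("side",cv2.imread("pics/side4.png"),pl,195,160,100,80,8,"pics/f.png")
E
```

```text
time: 9.95
position: [0.4561, -0.0063, 0.1254]
orientation: [[0.998, -0.057, 0.002], [-0.057, -0.998, -0.0], [0.002, 0.0, -1.0]]
force: [-2.0, -1.2, 6.3]
grip_width: 0.247
t 9.95 pos [ 0.4561 -0.0063  0.1254] yaw -3.239892847852053 q [ 19.7  12.2 -31.1   0.1 -46.5  67. ] F [-2.  -1.2  6.3] [-0.03  0.48  0.09] w 0.24723818510718018
shift [-0.0026 -0.0001 -0.    ] turn [ 0.01 -0.12 -0.44]
```

View pics/f.png

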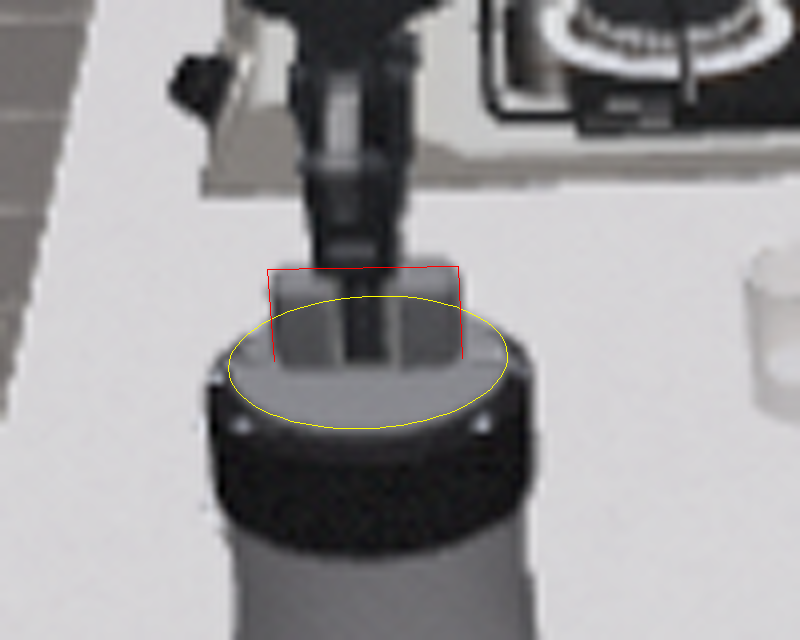

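View pics/f0.png

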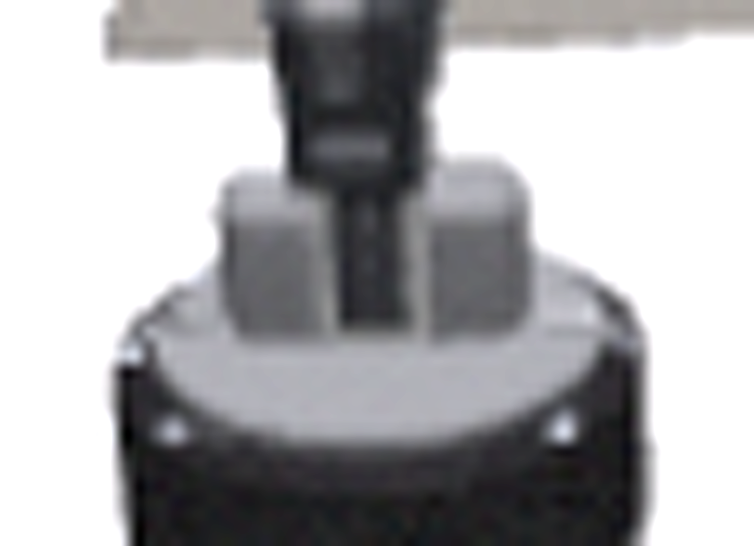

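```bash
python3 -m pendant '[[0,0,0,0,0,0,0],[0,0,0,0,0,0,0],[0,0,0,0,0,0,0],[0,0,0,0,0,0,0]]'
python3 - <<'E'
from h import *
im=optics.grab_frame("side"); b=cv2.imread("pics/side4.png")
d=cv2.absdiff(im,b)[160:240,195:295]; print("diff max/mean",d.max(),d.mean())
i=optics.camera_info("side");R=i["R"];t=i["t"]
for th in("grinder_lid","lid_lug","pulse_dot","lid_grip"):
    for k in optics.mark_of("side",th)[:1]: print(th,k["score"],np.round(R.T@(np.array(k["point"])-t),4))
s=telemetry.get_state();print(s["time"],s["position"],s["dq"],s["force"],s["wrist_torque"])
E
```

```text
time: 10.55
position: [0.456, -0.0064, 0.1254]
orientation: [[0.998, -0.057, 0.002], [-0.057, -0.998, -0.0], [0.002, 0.0, -1.0]]
force: [-1.7, -0.7, 6.5]
grip_width: 0.249
diff max/mean 14 1.1093333333333333
grinder_lid 0.6 [ 0.4503 -0.005   0.0924]
lid_lug 0.79 [ 0.5    -0.0081  0.1033]
pulse_dot 0.69 [ 0.5047 -0.0074  0.1146]
lid_grip 0.61 [ 0.4506 -0.0068  0.1391]
10.8 [ 0.45601723 -0.00638529  0.12538267] [ 0.00995801 -0.11452153 -0.0110076  -0.09177371  0.09868842  0.08054194] [-2.0308644  -0.99724458  6.8976211 ] [-0.08069608  0.48942911  0.08848724]
```

```bash
python3 -c "
from station import robot
print(robot.hand_in())"
```

```text
the job is handed in; nothing more can be done
None
```

I gripped the lid by its bar and lowered it into the collar with the lugs in the notches until it sat home. I then twisted it about 40° clockwise to the round dots and handed in at about 10.8 s, still gripping and holding it. The hand-in returned no verdict.

**Last checks**
- **Seating:** the tool height of 0.1254 m matches the lid being fully home, with about 6.5 N of light contact pressing it down.
- **Angle:** the fingers stand at -3.2°, and the dot direction measured beforehand is -2.8°. That is a turn of about 40.4°. In the side view the bar lines up with the dots.
- **Hold:** the finger opening is about 21 mm, so the fingers are on the bar. The last two pictures, 0.6 s apart, show no movement.
- **Spring torque:** the wrist felt 0.09 N m about the vertical, less than the 0.16 N m expected at the dot. I put the difference down to friction, but did not confirm it.
- **Centring:** the detector placed the lid's centre about 3 mm from the grinder's axis in x. That is within its 4 mm accuracy, but larger than the 2 mm play allows. The side picture fits a centred lid to about 1 mm.
- **Bystanders:** the arm kept clear of them throughout, but I did not measure their positions again at the end.

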